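Set the jackshaft pulley to its mark and drive the gib key tight

TASK

Push the loose V-belt pulley along the shaft, towards the bearings, until the bearing-side edge of its hub meets the white line scribed on the shaft; nothing will stop it there. Then tap or push the brass gib-head key into the hub until it jams tight, leaving the pulley on its line. Leave the tin, the spanner and the bolt tray where they are.

Things in the scene. Friction and masses are not known exactly. Their poses are not given: they have to be found in the camera images.
- jackshaft: bolted to the bench: blue channel base 260 (y) x 200 (x) x 40 mm high, two green pillow-block bearings (137 mm high), steel shaft 40 mm in diameter. Origin: centre of the base's underside, on the bench. The shaft axis runs along y at x = 0, 90 mm above the bench; free end at y = -245 mm, face of the bearing on that side at y = -105 mm. +y: from free end to bearings, the way of both pushes
- scribed_line (a point): thin white ring (1.8 mm wide) round the shaft, in the middle of a 34 mm band of dark blue marking dye, 40 mm outside the nearer bearing's face; the point is on top of the shaft (110 mm above the bench), at the middle of the line. Axes as the jackshaft's
- hub_edge (a point): bearing-side (+y) edge of the pulley's hub, the edge that must meet the line; the point is on top of the hub, 35 mm above the shaft axis. Only its distance from the line along the shaft (y) counts. Axes as the jackshaft's
- pulley_face (a point): a good place to push the pulley: point on its flat outer side (facing -y, the free end), straight above the shaft, 48 mm above its axis, 36 mm to the -y side of hub_edge. The flat ring reaches from the hub (35 mm from the axis) to the rim (60 mm); the hub stands out 19 mm farther than this face, the key lies below
- key_head (a point): middle of the outer (-y) face of the brass key's head: where to push the key. The head is 12 mm wide, 12 mm long (y), 18 mm tall, centred 24 mm above the shaft axis: 13 mm of it stand above the shaft's top. Its shank, 12 mm wide and 9 mm high, runs from there along the top of the shaft into the hub. Axes as the jackshaft's
- gib_key (a joint): how far (m) the key is driven into the hub: starts at 0 to 0.006, jams tight at 0.030, its head then still 10 mm clear of the hub's outer face (40 mm at 0). It drags with about 4.5 N at first, rising evenly to 7.5 N, then stops dead, and stays where it is left. The push passes into the pulley, which shifts once it exceeds about 15 N
- grease_tin_mid (a point): bystander: centre of a loose red and yellow tin, 68 mm in diameter, 85 mm high, standing on the bench
- spanner_grip (a point): bystander: a loose steel spanner 190 mm long lying on the bench; point in its handle
- bolt_tray_mid (a point): bystander: centre of a loose black tray of bolts, 100 x 140 x 32 mm, on the bench
- pulley: dark cast-iron V-belt pulley, 120 mm in diameter, about 2.2 kg, hub 70 mm in diameter, 55 mm long. Origin: on the shaft axis at the hub's bearing-side end; the hub reaches to y = -55 mm. It cannot turn; it slides on the shaft with a steady drag of about 15 N and stays where it is left. It starts 15 to 40 mm short of the line (on its -y side) and can go 32 mm past it. Axes as the jackshaft's

How it is judged:
By the outcome, as a careful person would: the job done as asked, in the order asked, and still so for the second after the job is handed in, with the robot touching nothing.
It also fails if it takes over 48 s, if anything falls off the work surface, if the arm or the gripper's body presses on something with over 40 N, if the wrist force passes 120 N, or if a joint passes its speed limit or range.

ROBOT

A 7-joint arm with a two-finger parallel gripper is mounted at the origin on the work surface. World frame = base frame: x ahead of the robot, y to its left, z up, the work surface at z = 0. Lengths are in m, angles in rad, forces in N, time in s.
With the tool pointing down it reaches from about 0.35 to 0.9 m from the base axis. Payload 8.1 kg.
Tool frame: the origin (TCP) lies on the centre line of the jaws, within the pads' length; the fingertips stand 19 mm ahead of it and the grasp point (between the pads) is the TCP; z points along the fingers, y is the direction in which the jaws open and shut (so a half turn about z gives the same grasp; the last joint's range is limited). The gripper opens to 92 mm and grips with 3 to 60 N. Pads are 19 mm wide; open, the fingers measure 130 mm over their backs; the gripper's body (75 mm by 190 mm) begins 47 mm behind the grasp point.
Start: joints at [1.135, 0.434, 0.025, 1.573, -0.012, 1.134, -0.075], TCP at [0.204, -0.591, 0.246] pointing down, gripper open.
Joint ranges: [-2.62, 2.62], [-0.44, 2.09], [-1.27, 1.32], [0.08, 2.57], [-1.32, 4.46], [0.12, 2], [-2.74, 2.74]. Speed limits (rad/s): [2.22, 2.22, 3.01, 3.01, 3.14, 3.14, 3.14].

INTERFACE

Orientations are given as a rotation vector (axis times angle).
In Python, from cell import monitor, imaging, workorder, outline_of gives the robot as it stands.
- The arm moves only by the tool move_arm, never from a script. Its argument "series" is a list of rows, each a list of 6 numbers: the shift along the world's x, y, z in cm, then the turn, a rotation vector about the world's x, y, z in degrees. A call has 1 to 8 rows; each row shifts and turns the commanded pose from where the row before left it; what a row does not reach is not made up. A row lasts 1/10 s, in which the tool goes at most 50 mm and 8.59 degrees, less where a joint would pass 70% of its speed; a pose out of reach is approached as far as the arm can. A call with a gripper value outside its range is refused whole. "grip" is the opening, from 0 (shut) to 1 (fully open), set as the call begins (left out, the last holds). The fingers move at their own pace and stop on an object; "force" is the grip in N (left out, the last holds). Time passes only in rows, so rows that do not move let the fingers close. It gives the time, the measured TCP pose, the force and the opening at its end, in the units of the state.
- monitor.observe(): the state, without advancing time (a new reading comes with each control period).
- imaging.get_image(name): name is "scene" or "top" or "wrist"; returns a dict with "color" (420x560x3 uint8, red, green, blue), "fx", "fy", "cx", "cy" (pixels), "dist_coeffs" ([k1, k2, p1, p2, k3] as OpenCV has them; the pictures are not rectified), "rvec" (rotation vector, rad) and "tvec" (3), from world to camera coordinates, as OpenCV has them; the wrist camera has in their place "mount" (4x4, takes a point from camera to tool coordinates, whose origin is the TCP and whose axes are the flange's). Camera axes: x right, y down, z forward; pixel columns grow to the right and rows downward; lengths in m; the calibration is good to about 2 mm. A picture is of the moment at which its call begins: read the wrist's pose just before it. There is no depth.
- workorder.sign_off(): hands the job in, once; it reports no verdict.
Trained networks look in the newest picture that a camera, given by its name, has taken for a name from the list of things; names that differ only in an ending like _2 or _b are one class to them, and where a whole thing is asked for, a point or a joint stands for the part that bears it (a point fixed in the world has none). Each returns a list of dicts, best first, with "p" (0 to 1); they miss things now and then, are a little off and sometimes report something else, mostly with a low value. They report only what shows in the picture. A call takes as long as a camera call.
- outline_of(camera, thing): "mask" (420x560 bool, what is visible of it) and "rect" ([left, top, width, height] in pixels, round what is visible of it).
The state is a dict: "clock": time; "joints": joint angles; "dq": joint speeds; "joint_efforts": joint torques, N m; "position": TCP position; "ee_rot": TCP orientation; "force": force on the tool from outside, world axes, zero at the start; "ft_torque": the same for the moment, N m; "width": opening from 0.0 (shut) to 1.0 (fully open).
Only numpy, scipy, OpenCV 4.12 (cv2) and the standard library are available. Lean on these libraries where they do the work, as an engineer would, in place of code of your own. Each camera call takes 0.05 s, during which the arm holds its last target. There are 200 camera calls.

## Working session

There is one attempt and no reset: what is moved stays moved. The work goes in short steps, Python scripts to look and compute and a tool call to move; the robot and the scene stay as the last step left them, time stands still between calls to the robot, and variables do not carry over. Pictures are saved under pics/ and viewed, about 8 in all and at most 12, crops included, and the job is handed in when it is done.

Besides the shell and the picture viewer there is one more tool, called after "Emit:" by a JSON object that holds its "api" and its "payload", one argument or row to a line. move_arm: Moves the arm, as the interface text tells. Its arguments: {"type":"object","properties":{"series":{"type":"array"},"grip":{"type":"number"},"force":{"type":"number"}},"required":["series"]}

```bash
ls; mkdir -p pics; cat > h.py <<'E'
import numpy as np, cv2
from cell import monitor, imaging, workorder, outline_of
def cal(im,s=None):
    K=np.array([[im['fx'],0,im['cx']],[0,im['fy'],im['cy']],[0,0,1.]])
    D=np.array(im['dist_coeffs'],float)
    if 'rvec' in im:
        R=cv2.Rodrigues(np.array(im['rvec'],float))[0]; t=np.array(im['tvec'],float)
    else:
        M=np.array(im['mount']); T=np.eye(4); T[:3,:3]=cv2.Rodrigues(np.array(s['ee_rot'],float))[0]; T[:3,3]=s['position']
        W=np.linalg.inv(T@M); R=W[:3,:3]; t=W[:3,3]
    return K,D,R,t
def ray(c,uv):
    K,D,R,t=c
    p=cv2.undistortPoints(np.array([[uv]],float),K,D)[0,0]
    return -R.T@t, R.T@np.array([p[0],p[1],1])
def atz(c,uv,z):
    o,d=ray(c,uv); return o+d*(z-o[2])/d[2]
def proj(c,P):
    K,D,R,t=c
    return cv2.projectPoints(np.array(P,float).reshape(-1,3),cv2.Rodrigues(R)[0],t,K,D)[0][:,0]
E
python3 - <<'E'
from h import *
s=monitor.observe(); print(s)
ims=[]
for n in ('scene','top'):
    im=imaging.get_image(n); c=cal(im); print(n,'cam',-c[2].T@c[3],im['fx'])
    for th in ('jackshaft','pulley','gib_key','grease_tin_mid','spanner_grip','bolt_tray_mid'):
        o=outline_of(n,th)
        for q in o[:2]: 
            m=cv2.moments(q['mask'].astype(np.uint8),True); uv=(m['m10']/m['m00'],m['m01']/m['m00']) if m['m00'] else (0,0)
            print(th,round(q['p'],2),q['rect'],np.round(uv),np.round(atz(c,uv,0.04),3))
    cv2.imwrite(f'pics/{n}0.png',im['color'][:,:,::-1])
E
```

```text
pics
{'clock': 0.0, 'joints': array([ 1.13539746,  0.43520565,  0.02498983,  1.57408313, -0.01162036,
        1.13402403, -0.07514239]), 'dq': array([ 0.00028539,  0.00116917, -0.00058052, -0.00031126, -0.00045346,
        0.00099527, -0.00073639]), 'joint_efforts': array([-7.87079480e-04, -6.67848659e+01,  9.84308347e-01, -3.14468479e+01,
       -6.07571541e-02,  4.27750975e-02,  2.44200037e-04]), 'position': array([ 0.20396804, -0.59026871,  0.24496132]), 'ee_rot': array([-3.09672990e+00, -5.19886865e-01,  6.11168379e-04]), 'force': array([-0.01497578, -0.18805555, -0.70836872]), 'ft_torque': array([0.0196615 , 0.01227938, 0.0326092 ]), 'width': 0.996711975405967}
scene cam [1.14865435 0.38161705 0.52658197] 500.7949306291644
jackshaft 0.71 [162.0, 162.4, 249.8, 178.0] [306. 245.] [0.568 0.084 0.04 ]
pulley 0.77 [163.5, 161.4, 65.7, 70.6] [201. 195.] [ 0.524 -0.164  0.04 ]
pulley 0.49 [184.0, 291.0, 120.1, 77.8] [245. 330.] [0.772 0.101 0.04 ]
gib_key 0.63 [163.3, 171.0, 21.1, 20.0] [172. 181.] [ 0.506 -0.251  0.04 ]
grease_tin_mid 0.58 [128.6, 225.3, 51.3, 66.2] [153. 259.] [ 0.719 -0.11   0.04 ]
bolt_tray_mid 0.92 [184.1, 290.5, 117.2, 80.2] [245. 330.] [0.772 0.101 0.04 ]
top cam [0.45915961 0.0589077  0.98588577] 498.2328737403579
jackshaft 0.67 [183.1, 177.7, 233.0, 145.9] [271. 236.] [0.551 0.083 0.04 ]
pulley 0.69 [351.3, 180.4, 66.8, 68.7] [374. 211.] [ 0.596 -0.116  0.04 ]
gib_key 0.48 [387.4, 200.4, 27.8, 11.4] [401. 204.] [ 0.609 -0.169  0.04 ]
grease_tin_mid 0.98 [348.3, 130.8, 37.2, 40.8] [366. 148.] [ 0.721 -0.107  0.04 ]
spanner_grip 0.58 [345.4, 273.5, 95.6, 33.9] [392. 289.] [ 0.446 -0.144  0.04 ]
bolt_tray_mid 0.61 [226.4, 110.0, 83.4, 68.5] [268. 140.] [0.741 0.085 0.04 ]
```

```bash
python3 - <<'E'
import cv2
a=cv2.imread('pics/top0.png')[90:340,160:460]; cv2.imwrite('pics/top0c.png',cv2.resize(a,None,fx=2.4,fy=2.4,interpolation=2))
a=cv2.imread('pics/scene0.png')[130:380,110:430]; cv2.imwrite('pics/scene0c.png',cv2.resize(a,None,fx=2.4,fy=2.4,interpolation=2))
E
```

```text
(no output)
```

View pics/top0c.png

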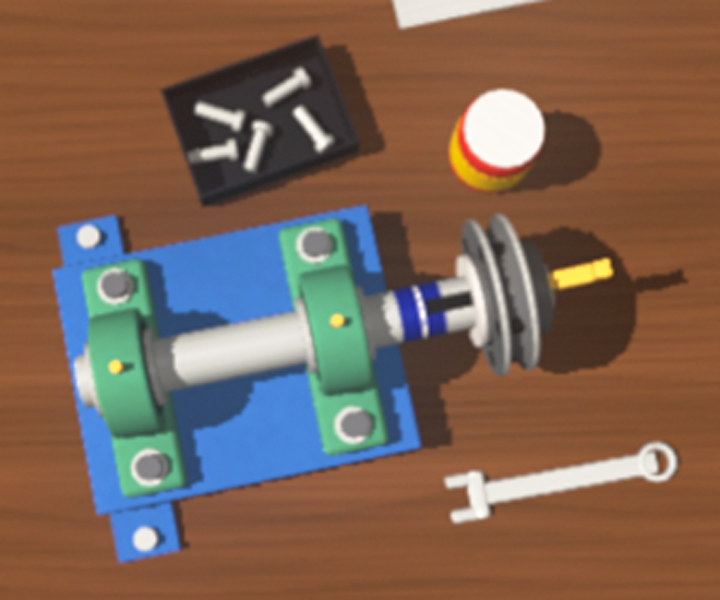

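View pics/scene0c.png

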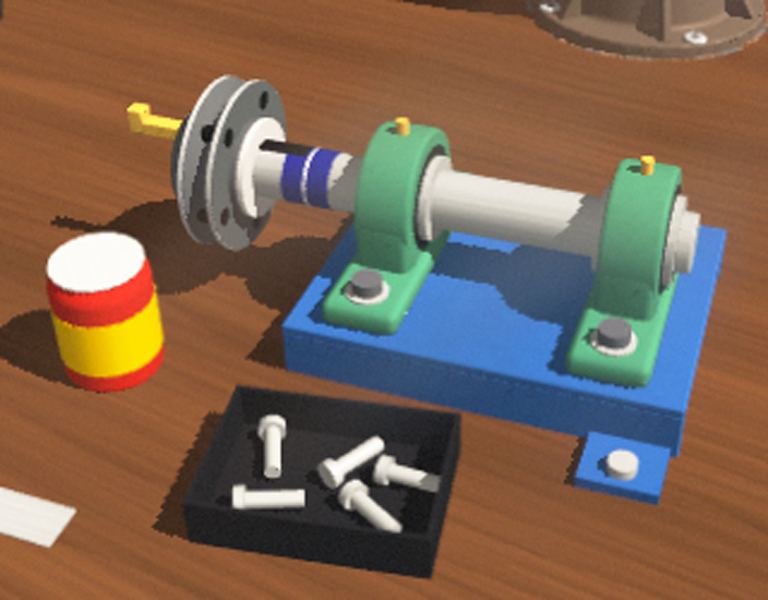

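The top view shows the free end at the right (key head near crop 610,270; white line near 419,312; hub edge near 475,300). The scene view confirms this, with the tin near the pulley on the +x side. Next I fit the jackshaft pose.

```bash
cat >> h.py <<'E'
def J(p,x,y,z):
    a,=p[2:3]; return np.array([p[0]+x*np.cos(a)-y*np.sin(a),p[1]+x*np.sin(a)+y*np.cos(a),z])
E
python3 - <<'E'
from h import *
from scipy.optimize import least_squares
ct=cal(imaging.get_image('top')); cs=cal(imaging.get_image('scene'))
T=lambda u,v:(u/2.4+160-.3,v/2.4+90-.3); S=lambda u,v:(u/2.4+110-.3,v/2.4+130-.3)
obs=[(ct,T(367,206),(.1,-.13,.04)),(ct,T(53,270),(.1,.13,.04)),(ct,T(100,514),(-.1,.13,.04)),(ct,T(421,448),(-.1,-.13,.04)),
(cs,S(683,412),(.1,.13,.04)),(cs,S(285,328),(.1,-.13,.04)),(cs,S(724,230),(-.1,.13,.04)),(ct,T(420,308),(0,-.145,.11))]
f=lambda p:np.concatenate([proj(c,J(p,*q))[0]-uv for c,uv,q in obs])
r=least_squares(f,[.55,.08,.17],loss='soft_l1'); p=r.x; print(p,np.degrees(p[2]));print(np.round(f(p).reshape(-1,2),1))
np.save('p.npy',p)
for n,q in dict(line=(0,-.145,.11),free=(0,-.245,.09)).items(): print(n,J(p,*q))
# along-shaft y of hub edge & key head from pixels: on planes
def y_of(c,uv,z):
    w=atz(c,uv,z)-[p[0],p[1],0]; a=p[2]; return w[0]*np.cos(a)+w[1]*np.sin(a), -w[0]*np.sin(a)+w[1]*np.cos(a)
print('hub top edge',y_of(ct,T(459,260),.125),y_of(ct,T(474,300),.125),'key head top back',y_of(ct,T(611,267),.123))
print('scene key head',y_of(cs,S(133,106),.123))
for d in (.015,.02,.025,.03,.035,.04): print(d,'hubtop',(proj(ct,J(p,0,-.145-d,.125))[0]-(160,90))*2.4, 'head back d0', (proj(ct,J(p,0,-.145-d-.055-.04-.012,.123))[0]-(160,90))*2.4)
E
```

```text
[0.54767216 0.10883982 0.18727461] 10.730044835383916
[[ 0.4 -1.2]
 [-0.2 -0.9]
 [-1.2  0.1]
 [ 0.3 -0.5]
 [ 1.6 -1. ]
 [-1.3 -2.3]
 [ 1.9 -1.3]
 [ 0.7 -0.1]]
line [ 0.57466853 -0.0336249   0.11      ]
free [ 0.59328672 -0.13187643  0.09      ]
hub top edge (np.float64(0.027177333974052864), np.float64(-0.17754506995924527)) (np.float64(-0.0038673421069601033), np.float64(-0.18165620328142354)) key head top back (np.float64(-0.0004962897879896497), np.float64(-0.2868930371088751))
scene key head (np.float64(0.0023790883594528092), np.float64(-0.28460920083705993))
0.015 hubtop [443.1875098  300.14709895] head back d0 [584.20229807 271.05171156]
0.02 hubtop [449.86901086 298.75751666] head back d0 [590.72823381 269.6867962 ]
0.025 hubtop [456.54531976 297.36865749] head back d0 [597.24606997 268.3232111 ]
0.03 hubtop [463.21629577 295.98055085] head back d0 [603.75567185 266.9609844 ]
0.035 hubtop [469.88179841 294.5932261 ] head back d0 [610.25690501 265.60014421]
0.04 hubtop [476.54168742 293.20671255] head back d0 [616.74963524 264.24071859]
```

Emit:
{"api": "move_arm", "payload": {
  "series": [
    [2.45, 2.77, 0, 0, 0, 5.1],
    [2.45, 2.77, 0, 0, 0, 5.1],
    [2.45, 2.77, 0, 0, 0, 5.1],
    [2.45, 2.77, 0, 0, 0, 5.1],
    [2.45, 2.77, 0, 0, 0, 5.1],
    [2.45, 2.77, 0, 0, 0, 5.1],
    [2.45, 2.77, 0, 0, 0, 5.1],
    [2.45, 2.77, 0, 0, 0, 5.1]
  ],
  "grip": 0,
  "force": 30
}}

```text
clock: 1.6
position: [0.401, -0.368, 0.246]
ee_rot: [2.719, 1.572, 0.0]
force: [0.1, -1.5, -0.5]
width: 0.354
```

Emit:
{"api": "move_arm", "payload": {
  "series": [
    [2.45, 2.77, 0, 0, 0, 5.1],
    [2.45, 2.77, 0, 0, 0, 5.1],
    [2.45, 2.77, 0, 0, 0, 5.1],
    [2.45, 2.77, 0, 0, 0, 5.1],
    [2.45, 2.77, 0, 0, 0, 5.1],
    [2.45, 2.77, 0, 0, 0, 5.1],
    [2.45, 2.77, 0, 0, 0, 5.1],
    [2.45, 2.77, 0, 0, 0, 5.1]
  ]
}}

```text
clock: 2.4
position: [0.597, -0.1464, 0.2459]
ee_rot: [2.001, 2.421, 0.0]
force: [0.6, -0.2, -0.3]
width: 0.007
```

```bash
python3 - <<'E'
from h import *
p=np.load('p.npy')
s=monitor.observe(); im=imaging.get_image('wrist'); c=cal(im,s)
R=cv2.Rodrigues(np.array(s['ee_rot']))[0]; a=p[2]
print(s['clock'],s['position'],s['force'],s['width']); print('toolx',R[:,0],'want ',-np.sin(a),np.cos(a),'z',R[:,2]); print(np.round(im['mount'],3))
print('cam',-c[2].T@c[3])
d=R[:2,0]; print('yaw err deg',np.degrees(np.arctan2(np.cos(a),-np.sin(a))-np.arctan2(d[1],d[0])))
img=im['color'][:,:,::-1].copy(); cv2.imwrite('pics/w1raw.png',img)
for q in [(0,-.145,.11),(0,-.18,.125),(0,-.287,.123),(0,-.216,.138)]:
    uv=proj(c,J(p,*q))[0]; print(q,uv); cv2.circle(img,tuple(int(v) for v in uv),3,(255,0,255),1)
cv2.imwrite('pics/w1.png',img)
E
```

```text
2.4 [ 0.59704862 -0.14644095  0.2458593 ] [ 0.60385998 -0.16509864 -0.33521532] 0.006850415879672604
toolx [-1.88303789e-01  9.82110801e-01 -2.38586271e-04] want  -0.18618185361136091 0.982515301349469 z [ 2.85545566e-04 -1.88183395e-04 -9.99999942e-01]
[[ 0.    -0.96  -0.28   0.076]
 [ 1.     0.     0.    -0.   ]
 [-0.    -0.28   0.96  -0.139]
 [ 0.     0.     0.     1.   ]]
cam [ 0.58227217 -0.07208844  0.38477269]
yaw err deg -0.12376729227554806
(0, -0.145, 0.11) [280.14861022  66.91029973]
(0, -0.18, 0.125) [280.04429644 112.90495823]
(0, -0.287, 0.123) [279.81817035 239.62972262]
(0, -0.216, 0.138) [279.93755473 161.29992701]
```

View pics/w1.png

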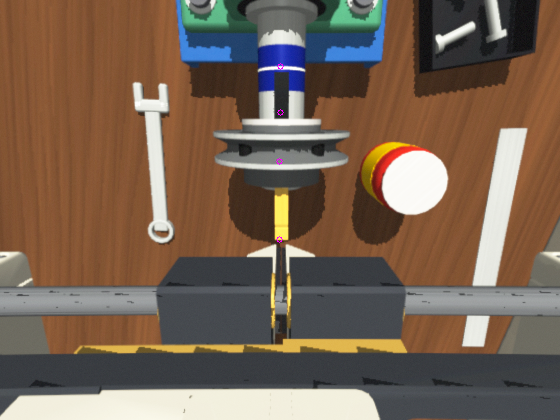

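The wrist view shows line (row ~68), hub edge (~row 120), key head end (~row 240), all centred at column 280. Now I'll measure the edges along the centre.

```bash
cat >> h.py <<'E'
def jy(c,uv,z,p):
    w=atz(c,uv,z)-[p[0],p[1],0]; a=p[2]; return w[0]*np.cos(a)+w[1]*np.sin(a), -w[0]*np.sin(a)+w[1]*np.cos(a)
def gap(save=None,v=True):
    """line ring and hub edge along the shaft, from the wrist camera"""
    p=np.load('p.npy'); s=monitor.observe(); im=imaging.get_image('wrist'); c=cal(im,s)
    if save: cv2.imwrite('pics/'+save,im['color'][:,:,::-1])
    return im['color'],c,s,p
E
python3 - <<'E'
from h import *
im,c,s,p=gap('w2.png')
for col in (268,280,292):
    print(col); print([(r,*im[r,col]) for r in range(60,76)] and ' '.join(f"{r}:{'/'.join(map(str,im[r,col]))}" for r in list(range(62,76))+list(range(108,130))))
print(' '.join(f"{r}:{'/'.join(map(str,im[r,280]))}" for r in range(180,246,1) if r>230 or r<192))
for r in (68,69,117,118,119,120,121): print(r,jy(c,(280,r),.11,p),jy(c,(280,r),.125,p))
E
```

```text
268
62:24/41/166 63:26/40/164 64:23/39/165 65:26/41/166 66:23/40/165 67:25/43/166 68:21/39/164 69:28/41/166 70:29/44/167 71:21/37/164 72:21/39/165 73:25/40/165 74:46/57/170 75:162/167/219 108:229/229/223 109:229/230/223 110:230/231/224 111:229/230/223 112:228/229/223 113:229/230/223 114:230/232/225 115:230/231/225 116:227/230/223 117:227/230/223 118:228/231/224 119:224/228/220 120:195/198/187 121:200/202/193 122:226/229/221 123:228/230/223 124:228/230/224 125:226/228/221 126:221/222/214 127:235/233/227 128:249/247/243 129:251/250/246
280
62:37/56/184 63:33/54/183 64:38/54/185 65:35/53/182 66:34/53/183 67:34/52/184 68:30/51/182 69:34/52/184 70:35/53/184 71:34/51/181 72:34/51/182 73:32/50/183 74:49/62/185 75:175/179/228 108:40/43/42 109:39/40/39 110:42/43/42 111:38/39/38 112:38/40/41 113:37/39/38 114:40/43/42 115:41/41/40 116:38/39/40 117:39/39/40 118:40/40/40 119:40/38/40 120:42/39/43 121:38/38/38 122:36/35/36 123:39/39/40 124:40/40/43 125:36/39/40 126:84/84/80 127:216/214/203 128:250/249/245 129:252/252/249
292
62:26/40/153 63:20/37/151 64:22/38/152 65:24/40/153 66:21/34/151 67:26/38
[... 1130 characters left out ...]
(np.float64(0.004248418679653608), np.float64(-0.17638063817784178)) (np.float64(0.004215453044710868), np.float64(-0.17650444428100187))
118 (np.float64(0.0042594776241551), np.float64(-0.17717588646581303)) (np.float64(0.004225909069779654), np.float64(-0.1772563366549773))
119 (np.float64(0.004270556674068039), np.float64(-0.1779725660808003)) (np.float64(0.004236384104138659), np.float64(-0.1780095823218605))
120 (np.float64(0.004281655868806078), np.float64(-0.17877067981152125)) (np.float64(0.004246878185052684), np.float64(-0.17876418391833182))
121 (np.float64(0.00429277524785783), np.float64(-0.17957023045203097)) (np.float64(0.0042573913498577115), np.float64(-0.17952014408611805))
```

```bash
python3 - <<'E'
import cv2
a=cv2.imread('pics/w2.png')[50:255,200:360]; cv2.imwrite('pics/w2c.png',cv2.resize(a,None,fx=2.9,fy=2.9,interpolation=0))
E
```

```text
(no output)
```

View pics/w2c.png

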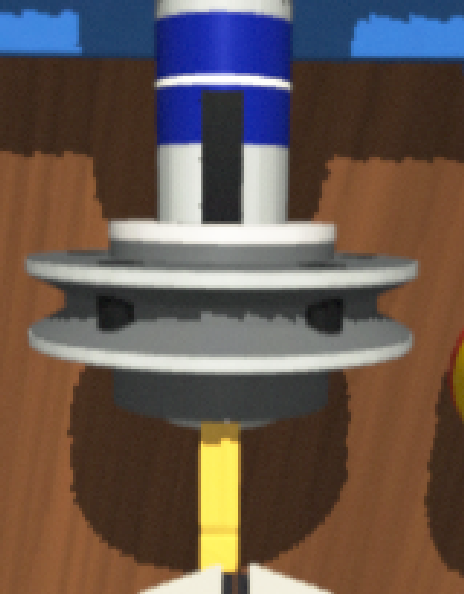

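Emit:
{"api": "move_arm", "payload": {
  "series": [
    [-0.05, 0.2, -2.5, 0, 0, 0],
    [-0.05, 0.2, -2.5, 0, 0, 0],
    [-0.05, 0.2, -2.4, 0, 0, 0],
    [-0.05, 0.2, -2.2, 0, 0, 0],
    [0, 0, 0, 0, 0, 0],
    [0, 0, 0, 0, 0, 0]
  ]
}}

```text
clock: 3.1
position: [0.594, -0.14, 0.1501]
ee_rot: [-2.006, -2.417, 0.001]
force: [0.6, -0.1, -0.1]
width: 0.007
```

```bash
cat >> h.py <<'E'
def report(s,p):
    w=s['position']-np.array([p[0],p[1],0]); a=p[2]; f=s['force']
    print('t',round(s['clock'],2),'tcp jx,jy,z mm',np.round(1e3*np.array([w[0]*np.cos(a)+w[1]*np.sin(a),-w[0]*np.sin(a)+w[1]*np.cos(a),w[2]]),1),'F',np.round(f,1),'Fpush',round(float(f[0]*np.sin(a)-f[1]*np.cos(a)),1))
def crop(im,name,box,k):
    x0,y0,x1,y1=box; cv2.imwrite('pics/'+name,cv2.resize(im[y0:y1,x0:x1,::-1],None,fx=k,fy=k,interpolation=0))
E
python3 - <<'E'
from h import *
im,c,s,p=gap('w3.png'); report(s,p)
print('hub mask',[ (round(q['p'],2),q['rect']) for q in outline_of('wrist','pulley')])
for q in [(0,-.145,.11),(0,-.1836,.125),(0,-.2195,.15)]: print(q,proj(c,J(p,*q))[0])
g=im[:,:,:].astype(int)
for col in (270,280): print(col,' '.join(f"{r}:{g[r,col,0]}" for r in range(0,200,1) if abs(g[r,col,0]-g[r-1,col,0])>40))
E
```

```text
t 3.1 tcp jx,jy,z mm [  -0.8 -253.1  150.1] F [ 0.6 -0.1 -0.1] Fpush 0.2
hub mask [(0.57, [184.6, 129.5, 201.2, 119.2])]
(0, -0.145, 0.11) [282.60303985  52.47585625]
(0, -0.1836, 0.125) [282.75776596 131.67735441]
(0, -0.2195, 0.15) [283.0787241  214.45279842]
270 16:169 17:63 51:101 52:231 56:213 57:76 58:22 89:97 90:208 143:157 161:186 162:230 170:116 171:57
280 16:94 17:48 51:204 52:254 56:162 57:52 132:178 133:241 143:189 144:134 161:186 162:232 170:116 171:57
```

Emit:
{"api": "move_arm", "payload": {
  "series": [
    [-0.13, 0.69, 0, 0, 0, 0],
    [-0.13, 0.69, 0, 0, 0, 0],
    [-0.11, 0.59, 0, 0, 0, 0],
    [0, 0, 0, 0, 0, 0],
    [-0.04, 0.2, 0, 0, 0, 0],
    [-0.04, 0.2, 0, 0, 0, 0],
    [-0.04, 0.2, 0, 0, 0, 0],
    [0, 0, 0, 0, 0, 0]
  ]
}}

```text
clock: 4.0
position: [0.5902, -0.1182, 0.15]
ee_rot: [2.006, 2.411, -0.004]
force: [3.8, -12.2, -0.5]
width: 0.006
```

```bash
cat >> h.py <<'E'
def meas(name=None):
    im,c,s,p=gap(name); report(s,p)
    for q,n in [((0,-.145,.11),'line'),((0,-.1836,.125),'hub at start')]: print(n,np.round(proj(c,J(p,*q))[0],1))
    g=im[:,:,0].astype(int)
    for col in (265,280,295): print(col,' '.join(f"{r}:{g[r,col]}" for r in range(1,190) if abs(g[r,col]-g[r-1,col])>30))
    return im,c,s,p
E
python3 -c "
from h import *
meas('w4.png')"
```

```text
t 4.0 tcp jx,jy,z mm [  -0.5 -230.9  150. ] F [  3.8 -12.2  -0.5] Fpush 12.7
line [281.6  98.2]
hub at start [281.9 175.2]
265 50:170 51:212 65:123 66:45 97:117 98:252 102:134 103:43 131:62 132:165 133:217 184:206 185:131
280 43:191 44:231 64:143 65:58 96:75 97:209 98:255 102:98 103:37 170:64 171:160 172:226 185:147
295 42:179 43:221 64:173 65:66 66:29 96:68 97:196 98:255 102:88 103:31 131:60 132:163 133:218 184:217 185:135
```

Emit:
{"api": "move_arm", "payload": {
  "series": [
    [-0.09, 0.49, 0, 0, 0, 0],
    [-0.09, 0.49, 0, 0, 0, 0],
    [-0.09, 0.49, 0, 0, 0, 0],
    [-0.09, 0.49, 0, 0, 0, 0],
    [-0.09, 0.49, 0, 0, 0, 0],
    [-0.06, 0.3, 0, 0, 0, 0],
    [0, 0, 0, 0, 0, 0],
    [0, 0, 0, 0, 0, 0]
  ]
}}

```text
clock: 4.85
position: [0.5849, -0.0908, 0.15]
ee_rot: [2.007, 2.411, -0.004]
force: [3.5, -12.7, 0.7]
width: 0.003
```

```bash
python3 -c "
from h import *
im,c,s,p=meas('w5.png')
crop(im,'w5c.png',(200,50,360,250),2.9)"
```

```text
t 4.85 tcp jx,jy,z mm [  -0.6 -203.1  150. ] F [  3.5 -12.7   0.7] Fpush 13.1
line [281.8 151.4]
hub at start [282.2 225.7]
265 60:60 61:104 108:190 120:176 121:97 122:36 149:85 150:230 154:123 155:35 170:134 171:208 184:207 185:133
280 4:137 11:67 32:91 60:81 61:117 102:211 120:197 121:112 122:41 149:58 150:166 151:253 155:89 156:26 171:163 172:226 185:146
295 60:77 61:108 101:200 120:172 121:78 122:32 149:76 150:214 151:254 154:183 155:63 156:24 170:100 171:183 172:227 184:217 185:138
```

View pics/w5c.png

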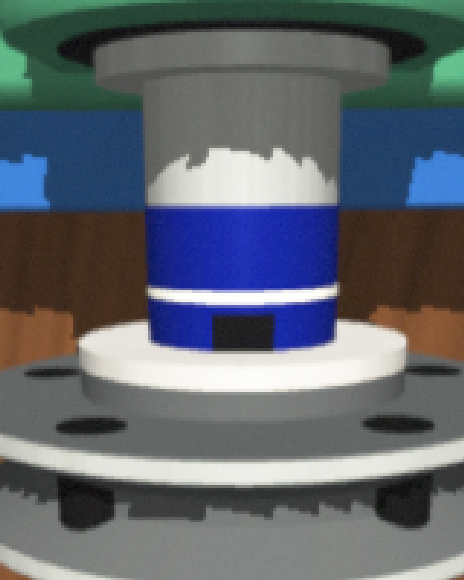

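The view shows line (row ~152.5), the hub's bearing face inner edge against the shaft (row ~171), outer edge row ~184.7. I'll convert them at their heights.

```bash
python3 - <<'E'
from h import *
im,c,s,p=gap()
report(s,p)
L=jy(c,(280,152.6),.11,p)[1]
print('line',L)
for r,z in ((171,.11),(184.7,.125),(184.7,.123)): print(r,z,jy(c,(280,r),z,p), 'gap',L-jy(c,(280,r),z,p)[1])
print('cam',jy(c,(280,210),.1,p),-c[2].T@c[3])
g=im[:,281]; print(' '.join(f"{r}:{'/'.join(map(str,g[r]))}" for r in range(146,192)))
E
```

```text
t 4.9 tcp jx,jy,z mm [  -0.5 -203.1  150. ] F [  3.3 -13.1   0.5] Fpush 13.5
line -0.14563582291168425
171 0.11 (np.float64(-0.0010319643617045689), np.float64(-0.15594918715461673)) gap 0.010313364242932471
184.7 0.125 (np.float64(-0.0010459422518967962), np.float64(-0.16073281165358824)) gap 0.015096988741903988
184.7 0.123 (np.float64(-0.001049444699908246), np.float64(-0.1611499520376898)) gap 0.015514129126005555
cam (np.float64(-0.0011710555588159977), np.float64(-0.18195143548295203)) [ 0.57049837 -0.01569717  0.28860674]
146:32/48/180 147:33/48/180 148:30/45/179 149:57/66/183 150:169/172/225 151:253/253/253 152:255/255/255 153:255/255/254 154:235/234/243 155:93/99/190 156:24/43/173 157:31/46/152 158:36/39/93 159:31/31/37 160:36/32/37 161:34/35/37 162:34/30/32 163:34/31/35 164:34/33/33 165:33/32/33 166:34/35/36 167:27/29/29 168:30/31/32 169:35/34/36 170:64/63/62 171:162/157/150 172:227/223/216 173:232/229/223 174:232/228/221 175:238/234/228 176:247/246/241 177:252/251/248 178:252/251/249 179:252/251/249 180:252/251/248 181:253/251/249 182:252/251/249 183:252/251/248 184:238/235/229 185:147/149/145 186:123/127/125 187:124/129/126 188:126/129/127 189:128/131/128 190:125/129/127 191:123/127/125
```

Emit:
{"api": "move_arm", "payload": {
  "series": [
    [-0.06, 0.3, 0, 0, 0, 0],
    [-0.06, 0.3, 0, 0, 0, 0],
    [-0.03, 0.2, 0, 0, 0, 0],
    [0, 0, 0, 0, 0, 0],
    [0, 0, 0, 0, 0, 0]
  ]
}}

```text
clock: 5.45
position: [0.5835, -0.0832, 0.15]
ee_rot: [2.007, 2.411, -0.004]
force: [2.9, -13.5, 0.8]
width: 0.007
```

```bash
cat >> h.py <<'E'
def fine(rows,name=None):
    im,c,s,p=gap(name); report(s,p)
    for col in (264,297): print(col,' '.join(f"{r}:{'/'.join(map(str,im[r,col]))}" for r in rows))
    return im,c,s,p
E
python3 - <<'E'
from h import *
im,c,s,p=fine(range(158,190),'w6.png')
P=lambda y,z:proj(c,J(p,0,y,z))[0][1]
print('line -.1456:',P(-.1456,.11),P(-.1465,.11),P(-.1447,.11)); 
for y in (-.146,-.148,-.150): print(y,P(y,.11),P(y,.125))
E
```

```text
t 5.45 tcp jx,jy,z mm [  -0.6 -195.3  150. ] F [  2.9 -13.5   0.8] Fpush 13.8
264 158:26/39/153 159:19/36/151 160:21/36/152 161:20/34/151 162:33/45/154 163:106/111/178 164:233/232/234 165:254/254/252 166:254/254/252 167:244/243/238 168:100/101/166 169:58/64/155 170:159/157/185 171:226/222/218 172:230/227/219 173:230/228/220 174:233/229/221 175:239/237/230 176:247/245/240 177:250/248/244 178:249/248/243 179:250/248/244 180:249/248/244 181:249/248/244 182:249/247/242 183:239/237/230 184:187/185/178 185:127/130/126 186:120/122/119 187:119/123/119 188:118/121/119 189:118/119/117
297 158:26/42/168 159:22/40/165 160:25/47/168 161:16/37/164 162:24/43/168 163:96/99/179 164:242/240/240 165:255/255/254 166:255/255/254 167:253/252/250 168:134/138/203 169:48/59/171 170:105/110/184 171:186/185/207 172:229/227/221 173:232/230/222 174:234/230/223 175:242/239/233 176:250/249/244 177:252/251/248 178:252/251/248 179:252/251/248 180:252/251/247 181:252/251/248 182:251/251/247 183:248/247/241 184:216/216/204 185:136/138/136 186:124/126/124 187:122/125/123 188:121/122/124 189:122/124/123
line -.1456: 166.36890538373888 167.95875909422801 164.77431877703043
-0.146 167.07608975494438 171.46205403431622
-0.148 170.59806986978546 175.27458791968274
-0.15 174.0970251468837 179.06013200974178
```

Emit:
{"api": "move_arm", "payload": {
  "series": [
    [-0.02, 0.12, 0, 0, 0, 0],
    [-0.02, 0.12, 0, 0, 0, 0],
    [0, 0, 0, 0, 0, 0],
    [0, 0, 0, 0, 0, 0],
    [0, 0, 0, 0, 0, 0]
  ]
}}

```text
clock: 6.0
position: [0.5831, -0.0811, 0.15]
ee_rot: [2.007, 2.41, -0.005]
force: [2.8, -14.2, 1.2]
width: 0.004
```

```bash
python3 - <<'E'
from h import *
im,c,s,p=fine(range(162,186,1),'w7.png')
P=lambda y,z:proj(c,J(p,0,y,z))[0][1]
print('line -.1456:',P(-.1456,.11)); 
for y in (-.1446,-.146,-.148): print(y,P(y,.11),P(y,.125))
crop(im,'w7c.png',(200,110,360,240),4)
E
```

```text
t 6.0 tcp jx,jy,z mm [  -0.6 -193.2  150. ] F [  2.8 -14.2   1.2] Fpush 14.5
264 162:23/38/151 163:21/38/152 164:23/36/153 165:20/34/151 166:50/60/157 167:147/152/198 168:244/243/242 169:254/254/252 170:253/253/248 171:242/239/230 172:231/228/221 173:231/228/220 174:232/229/221 175:239/237/229 176:247/246/240 177:249/248/243 178:249/247/243 179:249/248/243 180:249/248/244 181:249/248/243 182:249/248/242 183:243/241/234 184:204/202/192 185:133/134/130
297 162:29/46/168 163:22/41/165 164:25/43/168 165:21/44/168 166:47/58/170 167:143/149/205 168:249/249/248 169:255/255/254 170:255/255/253 171:250/249/242 172:234/231/224 173:232/230/222 174:234/231/224 175:242/239/232 176:250/249/244 177:251/251/247 178:252/251/248 179:252/251/247 180:252/251/248 181:252/251/248 182:251/251/247 183:248/247/241 184:216/214/205 185:139/139/137
line -.1456: 170.0875457330853
-0.1446 168.3275392700185 172.82627622383308
-0.146 170.78992963009864 175.49149344701004
-0.148 174.28807216507892 179.2760244043842
```

View pics/w7c.png

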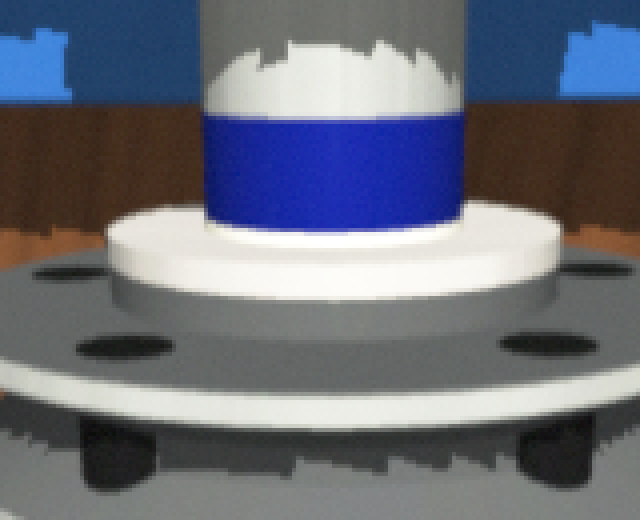

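The hub edge now overlaps the back of the line, about 0.6 mm short of its middle. I'll nudge it and then back off.

Emit:
{"api": "move_arm", "payload": {
  "series": [
    [-0.01, 0.06, 0, 0, 0, 0],
    [0, 0, 0, 0, 0, 0],
    [0, 0, 0, 0, 0, 0],
    [0, 0, 0, 0, 0, 0]
  ]
}}

```text
clock: 6.45
position: [0.583, -0.0806, 0.15]
ee_rot: [2.007, 2.41, -0.005]
force: [2.6, -14.5, 0.4]
width: 0.003
```

```bash
python3 - <<'E'
from h import *
im,c,s,p=fine(range(164,178,1),'w8.png')
E
```

```text
t 6.45 tcp jx,jy,z mm [  -0.6 -192.7  150. ] F [  2.6 -14.5   0.4] Fpush 14.7
264 164:22/37/152 165:23/37/151 166:23/38/152 167:68/72/160 168:191/193/216 169:252/251/248 170:253/253/248 171:241/239/230 172:233/229/222 173:230/227/220 174:232/228/221 175:239/236/228 176:248/246/241 177:249/248/243
297 164:27/45/168 165:20/39/165 166:23/42/168 167:52/63/173 168:156/160/214 169:249/249/249 170:255/254/253 171:250/249/242 172:234/232/224 173:232/228/222 174:234/231/224 175:242/239/232 176:250/249/244 177:252/251/248
```

Emit:
{"api": "move_arm", "payload": {
  "series": [
    [0.2, -1.0, 0, 0, 0, 0],
    [0.43, -2.26, 0, 0, 0, 0],
    [0.43, -2.26, 0, 0, 0, 0],
    [0.43, -2.26, 0, 0, 0, 0],
    [0.32, -1.7, 0, 0, 0, 0],
    [0, 0, -0.5, 0, 0, 0],
    [0, 0, 0, 0, 0, 0],
    [0, 0, 0, 0, 0, 0]
  ]
}}

```text
clock: 7.3
position: [0.6001, -0.1684, 0.1445]
ee_rot: [-2.003, -2.419, -0.001]
force: [0.7, 0.1, 0.3]
width: 0.002
```

```bash
python3 - <<'E'
from h import *
im,c,s,p=gap('w9.png'); report(s,p)
print([(round(q['p'],2),q['rect']) for q in outline_of('wrist','gib_key')])
P=lambda y,z:proj(c,J(p,0,y,z))[0]
for y,z in ((-.1456,.11),(-.1456,.125),(-.2485,.123),(-.2522,.123)): print(y,z,P(y,z))
cv2.imwrite('pics/w9.png',im[:,:,::-1])
crop(im,'w9c.png',(180,0,380,320),1.8)
E
```

```text
t 7.3 tcp jx,jy,z mm [-1.000e-01 -2.821e+02  1.445e+02] F [0.7 0.1 0.3] Fpush 0.1
[(0.6, [272.6, 104.2, 25.4, 96.6])]
-0.1456 0.11 [281.96939969 -17.61355453]
-0.1456 0.125 [282.11617652 -32.44916269]
-0.2485 0.123 [281.68155608 202.52118621]
-0.2522 0.123 [281.66993086 209.30746848]
```

View pics/w9c.png

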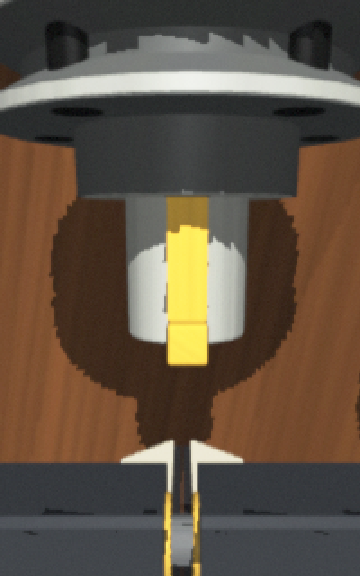

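The key head's outer edge is at row 202 (y ≈ -0.2485), so the key is about 3.5 mm in and has about 26.5 mm left to go. Next I lower the tool and push.

Emit:
{"api": "move_arm", "payload": {
  "series": [
    [0, 0, -0.6, 0, 0, 0],
    [0, 0, -0.5, 0, 0, 0],
    [-0.14, 0.74, 0, 0, 0, 0],
    [-0.14, 0.74, 0, 0, 0, 0],
    [-0.09, 0.49, 0, 0, 0, 0],
    [-0.05, 0.25, 0, 0, 0, 0],
    [0, 0, 0, 0, 0, 0],
    [0, 0, 0, 0, 0, 0]
  ]
}}

```text
clock: 8.2
position: [0.5961, -0.1481, 0.1339]
ee_rot: [2.005, 2.418, -0.0]
force: [0.2, 0.2, -0.2]
width: 0.004
```

```bash
python3 -c "
from h import *
report(monitor.observe(),np.load('p.npy'))"
```

```text
t 8.2 tcp jx,jy,z mm [-2.000e-01 -2.615e+02  1.339e+02] F [ 0.2  0.2 -0.2] Fpush -0.2
```

Emit:
{"api": "move_arm", "payload": {
  "series": [
    [-0.04, 0.2, 0, 0, 0, 0],
    [-0.04, 0.2, 0, 0, 0, 0],
    [-0.04, 0.2, 0, 0, 0, 0],
    [-0.04, 0.2, 0, 0, 0, 0],
    [-0.04, 0.2, 0, 0, 0, 0],
    [-0.04, 0.2, 0, 0, 0, 0],
    [0, 0, 0, 0, 0, 0],
    [0, 0, 0, 0, 0, 0]
  ]
}}

```text
clock: 9.0
position: [0.5939, -0.1374, 0.1338]
ee_rot: [2.006, 2.416, -0.001]
force: [1.7, -5.0, -1.1]
width: 0.008
```

```bash
python3 -c "
from h import *
report(monitor.observe(),np.load('p.npy'))"
```

```text
t 9.0 tcp jx,jy,z mm [  -0.4 -250.5  133.8] F [ 1.7 -5.  -1.1] Fpush 5.2
```

Emit:
{"api": "move_arm", "payload": {
  "series": [
    [-0.04, 0.2, 0, 0, 0, 0],
    [-0.04, 0.2, 0, 0, 0, 0],
    [-0.04, 0.2, 0, 0, 0, 0],
    [-0.04, 0.2, 0, 0, 0, 0],
    [-0.04, 0.2, 0, 0, 0, 0],
    [-0.04, 0.2, 0, 0, 0, 0],
    [-0.02, 0.1, 0, 0, 0, 0],
    [0, 0, 0, 0, 0, 0]
  ]
}}

```text
clock: 9.8
position: [0.5915, -0.1247, 0.1338]
ee_rot: [2.006, 2.415, -0.001]
force: [2.6, -4.8, -1.4]
width: 0.003
```

```bash
python3 -c "
from h import *
report(monitor.observe(),np.load('p.npy'))"
```

```text
t 9.8 tcp jx,jy,z mm [  -0.5 -237.6  133.8] F [ 2.6 -4.8 -1.4] Fpush 5.2
```

Around 4–5 mm left. I'll use small steps now.

Emit:
{"api": "move_arm", "payload": {
  "series": [
    [-0.02, 0.1, 0, 0, 0, 0],
    [0, 0.05, 0, 0, 0, 0],
    [-0.02, 0.1, 0, 0, 0, 0],
    [0, 0, 0, 0, 0, 0],
    [0, 0, 0, 0, 0, 0]
  ]
}}

```text
clock: 10.3
position: [0.591, -0.1225, 0.1338]
ee_rot: [2.006, 2.415, -0.002]
force: [2.6, -6.9, -1.5]
width: 0.005
```

Emit:
{"api": "move_arm", "payload": {
  "series": [
    [-0.01, 0.05, 0, 0, 0, 0],
    [-0.01, 0.05, 0, 0, 0, 0],
    [0, 0, 0, 0, 0, 0],
    [0, 0, 0, 0, 0, 0]
  ]
}}

```text
clock: 10.7
position: [0.5908, -0.1216, 0.1338]
ee_rot: [2.006, 2.415, -0.002]
force: [3.0, -7.2, -2.0]
width: 0.005
```

```bash
python3 -c "
from h import *
report(monitor.observe(),np.load('p.npy'))"
```

```text
t 10.7 tcp jx,jy,z mm [  -0.5 -234.4  133.8] F [ 3.  -7.2 -2. ] Fpush 7.7
```

Emit:
{"api": "move_arm", "payload": {
  "series": [
    [-0.01, 0.05, 0, 0, 0, 0],
    [0, 0, 0, 0, 0, 0],
    [0, 0, 0, 0, 0, 0]
  ]
}}

```text
clock: 11.0
position: [0.5908, -0.1211, 0.1339]
ee_rot: [2.006, 2.415, -0.002]
force: [2.4, -7.1, -1.4]
width: 0.006
```

Emit:
{"api": "move_arm", "payload": {
  "series": [
    [-0.01, 0.05, 0, 0, 0, 0],
    [0, 0, 0, 0, 0, 0],
    [0, 0, 0, 0, 0, 0]
  ]
}}

```text
clock: 11.3
position: [0.5907, -0.1208, 0.1338]
ee_rot: [2.006, 2.414, -0.002]
force: [2.7, -8.4, -2.0]
width: 0.008
```

Emit:
{"api": "move_arm", "payload": {
  "series": [
    [-0.01, 0.05, 0, 0, 0, 0],
    [0, 0, 0, 0, 0, 0],
    [0, 0, 0, 0, 0, 0]
  ]
}}

```text
clock: 11.6
position: [0.5907, -0.1208, 0.1338]
ee_rot: [2.007, 2.414, -0.002]
force: [3.2, -8.7, -1.8]
width: 0.003
```

Emit:
{"api": "move_arm", "payload": {
  "series": [
    [-0.01, 0.05, 0, 0, 0, 0],
    [0, 0, 0, 0, 0, 0],
    [0, 0, 0, 0, 0, 0]
  ]
}}

```text
clock: 11.9
position: [0.5907, -0.1207, 0.1339]
ee_rot: [2.007, 2.413, -0.003]
force: [3.3, -9.5, -2.6]
width: 0.005
```

Emit:
{"api": "move_arm", "payload": {
  "series": [
    [-0.01, 0.04, 0, 0, 0, 0],
    [0, 0, 0, 0, 0, 0],
    [0, 0, 0, 0, 0, 0]
  ]
}}

```text
clock: 12.2
position: [0.5906, -0.1207, 0.1339]
ee_rot: [2.007, 2.412, -0.003]
force: [3.5, -10.1, -2.3]
width: 0.004
```

```bash
python3 - <<'E'
from h import *
im,c,s,p=gap('w10.png'); report(s,p)
P=lambda y,z:proj(c,J(p,0,y,z))[0][1]
print('line',P(-.1456,.11),'hub',P(-.1456,.125))
for col in (264,297): print(' '.join(f"{r}:{'/'.join(map(str,im[r,col]))}" for r in range(60,110)))
E
```

```text
t 12.2 tcp jx,jy,z mm [  -0.5 -233.5  133.9] F [  3.5 -10.1  -2.3] Fpush 10.6
line 92.00140909752128 hub 89.36994247244728
60:23/39/158 61:22/37/156 62:27/40/158 63:27/44/159 64:21/41/158 65:27/43/158 66:28/42/159 67:26/40/158 68:19/38/155 69:21/40/156 70:23/39/156 71:27/41/157 72:25/41/158 73:22/39/157 74:22/42/157 75:21/35/154 76:22/38/156 77:24/42/158 78:22/38/156 79:25/41/158 80:23/40/157 81:27/41/158 82:24/39/155 83:28/44/157 84:26/41/156 85:22/40/155 86:22/39/155 87:23/41/155 88:23/39/157 89:97/98/169 90:234/233/230 91:248/247/242 92:249/248/242 93:249/248/242 94:249/248/242 95:249/248/242 96:249/248/243 97:249/248/243 98:249/248/244 99:249/248/243 100:247/245/240 101:200/197/190 102:131/132/128 103:120/122/119 104:120/122/120 105:120/122/120 106:123/126/123 107:121/122/120 108:118/123/119 109:121/123/121
60:27/43/171 61:25/40/169 62:25/41/170 63:25/42/170 64:21/40/168 65:28/42/170 66:27/42/168 67:28/43/168 68:25/42/168 69:29/45/171 70:27/42/168 71:28/44/168 72:25/43/168 73:26/42/168 74:25/38/168 75:23/40/167 76:30/44/169 77:27/44/169 78:26/38/168 79:27/39/168 80:22/40/167 81:28/44/169 82:29/46/169 83:28/44/169 84:26/44/169 85:24/43/168 86:23/42/167 87:25/40/167 88:38/50/171 89:123/127/198 90:243/242/241 91:252/250/247 92:252/251/248 93:252/251/247 94:252/251/248 95:252/251/248 96:252/251/248 97:252/250/248 98:252/251/248 99:251/250/247 100:243/242/236 101:187/187/179 102:132/135/132 103:125/126/126 104:124/128/126 105:125/128/126 106:124/127/125 107:125/127/126 108:125/127/126 109:125/128/124
```

Emit:
{"api": "move_arm", "payload": {
  "series": [
    [0.2, -1.0, 0, 0, 0, 0],
    [0.2, -1.0, 0.5, 0, 0, 0],
    [0, 0, 2.5, 0, 0, 0],
    [-0.3, 1.5, 3, 0, 0, 0],
    [-0.4, 2, 3, 0, 0, 0],
    [-0.4, 2, 0, 0, 0, 0],
    [0, 0, 0, 0, 0, 0],
    [0, 0, 0, 0, 0, 0]
  ]
}}

```text
clock: 13.05
position: [0.5828, -0.0821, 0.2239]
ee_rot: [-2.004, -2.419, 0.0]
force: [0.5, -0.5, -0.8]
width: 0.003
```

```bash
python3 - <<'E'
from h import *
im,c,s,p=gap('w11.png'); report(s,p)
crop(im,'w11c.png',(200,60,360,290),2.6)
P=lambda y,z:proj(c,J(p,0,y,z))[0]
for n,y,z in (('line',-.1456,.11),('hub',-.1456,.125),('hub outer',-.2006,.125),('head front',-.2106,.123),('head back',-.2226,.123)): print(n,P(y,z))
E
```

```text
t 13.05 tcp jx,jy,z mm [  -1.  -194.2  223.9] F [ 0.5 -0.5 -0.8] Fpush 0.6
line [282.37969313 154.54758408]
hub [282.48999518 156.73836616]
hub outer [282.37801565 226.55422166]
head front [282.34610695 237.43819334]
head back [282.32493049 251.15242027]
```

View pics/w11c.png

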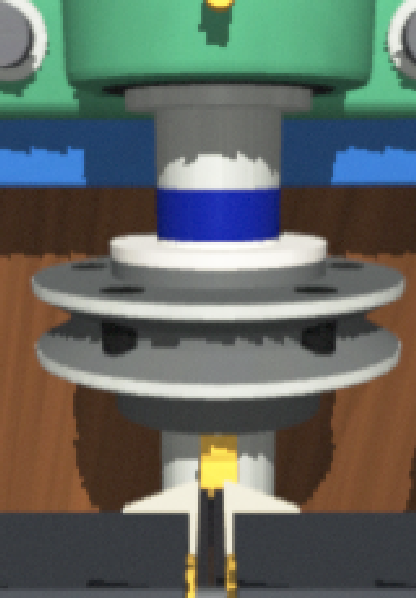

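```bash
python3 - <<'E'
from h import *
im,c,s,p=fine(range(150,168),'w12.png')
print(' '.join(f"{r}:{'/'.join(map(str,im[r,281]))}" for r in range(220,256,1)))
for r in (152.4,154,158.0,158.5): print(r,jy(c,(281,r),.11,p)[1],jy(c,(281,r),.125,p)[1])
b={'grease_tin_mid':0,'spanner_grip':0,'bolt_tray_mid':0}; imaging.get_image('top')
for th in b:
    q=outline_of('top',th); print(th,[(round(x['p'],2),np.round(x['rect'])) for x in q[:1]])
E
```

```text
t 13.1 tcp jx,jy,z mm [  -1.3 -195.   223.4] F [-0.6 -0.6 -0.3] Fpush 0.5
264 150:59/64/133 151:160/158/178 152:228/226/222 153:235/232/224 154:230/228/221 155:235/232/226 156:243/242/235 157:245/244/237 158:245/244/238 159:246/244/238 160:244/242/236 161:224/222/215 162:148/150/145 163:117/120/117 164:114/118/115 165:114/117/115 166:113/116/114 167:113/117/114
297 150:36/49/162 151:115/121/190 152:239/238/240 153:253/252/247 154:237/234/226 155:239/237/230 156:248/246/241 157:251/249/246 158:251/250/246 159:251/250/247 160:250/249/245 161:241/238/232 162:185/185/178 163:129/132/130 164:121/124/121 165:120/121/120 166:120/125/121 167:121/123/120
220:61/64/63 221:61/63/62 222:59/61/60 223:63/64/63 224:62/63/63 225:74/70/59 226:116/94/57 227:148/117/52 228:151/119/49 229:151/119/51 230:154/121/53 231:164/129/53 232:180/141/56 233:216/168/65 234:242/205/78 235:245/211/80 236:250/220/85 237:254/238/92 238:255/246/100 239:255/243/97 240:255/243/99 241:255/244/99 242:255/243/98 243:254/239/94 244:254/238/94 245:254/240/97 246:254/237/95 247:247/214/86 248:192/154/74 249:176/140/73 250:142/114/61 251:59/52/41 252:37/36/40 253:39/39/39 254:37/38/40 255:43/43/45
152.4 -0.1447116188429677 -0.14319444685622693
154 -0.1459573726867232 -0.1443661563014316
158.0 -0.14908777113224742 -0.14731049192942167
158.5 -0.14948068599830608 -0.1476800529482618
grease_tin_mid [(0.55, array([364., 151.,   8.,  17.]))]
spanner_grip [(0.64, array([347., 274.,  89.,  31.]))]
bolt_tray_mid [(0.67, array([228., 110.,  80.,  70.]))]
```

```bash
python3 -c "
from h import *
print(workorder.sign_off())"
```

```text
the job is handed in; nothing more can be done
None
```

I pushed the pulley onto its line, drove the key in until it stopped, and handed the job in at about 13 s with the arm clear of everything.

- **Pulley:** I pushed it about 38 mm along the shaft with the closed fingertips. In the last wrist picture the hub edge sits on the white line, about 0.2–0.4 mm short of its middle. A sliver of the line still shows in front of the hub.
- **Key:** It started about 3.5 mm in and I pushed it about 26.5 mm further. Drag was 5–8 N on the way. It then stopped within 0.2 mm of the expected place while the push rose to 10.6 N, which is below the 15 N that would shift the pulley. The last picture shows its head about 10 mm clear of the hub.
- **Bystanders:** The spanner and bolt tray outlines match the start to within a few pixels. I couldn't confirm the tin the same way, because the arm hid most of it in the last top picture. The gripper was never planned near it.

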